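# Put the weighted bat mallet back in its cradle under the wire shelf

## Task

Put the bat mallet away: take it by the handle at its balance point, carry it level, and lay it in the wooden cradle under the wire shelf, with its head on the wide block under the shelf and the end of its handle in the fork, letting go only once it rests there. Lean the gripper back to get in under the shelf, and leave the other kit where it is.

Things in the scene. Friction and masses are not known exactly. Their poses are not given: they have to be found in the camera images.
- mallet: Loose bat mallet, 200 mm long, about 0.43 kg +-25 %. Origin: balance point, on the handle's axis; x along the handle to the head, z up. Round wooden handle, 22 mm thick, x = -136 mm (black butt) to +30 mm, where the head begins. Starts left or right of the rack, head away from the robot, level, axis 28 mm above the tray floor. Grip within 20 mm of the balance point; keep it within 15 degrees of level.
- mallet_head (a point): Centre of the mallet's head, 47 mm from the balance point along the mallet's x. A weighted dark red-brown block with brass edges: 34 mm along x, 84 mm wide (y), 56 mm high (z). At the start it stands flat on the tray floor. The balance point lies 30 mm behind its near face.
- prop: Fixed cork block, 30 x 60 x 17 mm, that props the handle's butt end at the start. Origin on the tray floor under the mallet's start balance point; the block's centre lies at x = -112 mm in this frame (x towards the head).
- rack: Fixed pale wooden mallet cradle with a steel wire shelf above. Origin on the tray floor, straight below where the balance point belongs; x points into the rack, away from the robot; z up. Between head block and fork there is only a base strip 50 mm wide and 8 mm high.
- rack_rest (a point): 62 mm above the rack's origin: where the mallet's balance point (its origin) is when it rests properly, its x then along the rack's x. About 10 mm play to all sides.
- rack_block (a point): Centre of the top of the wide head block, at x = 51 mm, z = 34 mm in the rack's frame. The block spans x = 20 to 82 mm, y = +-64 mm. Two side lips (x = 32 to 82 mm, tops 50 mm above the tray floor) stand 108 mm apart; the 84 mm wide head goes between them.
- rack_fork (a point): Middle of the saddle of the fork for the butt end, at x = -109 mm, z = 51 mm in the rack's frame. 18 mm long in x. Two prongs, 46 mm apart, 10 mm thick, tops 67 mm above the tray floor.
- shelf_edge (a point): Middle of the wire shelf's front rod, at x = 9 mm, z = 166 mm in the rack's frame. Rods 8 mm thick along y = +-130 mm, at x = 9, 50, 91, 132 mm; underside 162 mm above the tray floor; 10 mm posts at x = 75 and 132 mm, y = +-130 mm. An upright gripper does not fit: lean it back to the robot about 30 degrees, fingers pointing down and into the rack, and enter level from the front.
- tray: Fixed white laminate pull-out tray, 564 x 904 mm, rim 30 mm high; origin at its centre on the table (z = 0); inner floor at z = 10 mm.
- tin: Bystander: stainless lidded tin, 76 mm diameter, 54 mm high, on a thin black mat on the side of the rack where the mallet is not. Origin at the centre of its underside. Loose.
- wrench: Bystander: black plastic spike wrench, 132 mm long, 62 mm wide, up to 16 mm high, lying on the tray. Origin under its middle. Loose.
- ball0: Bystander: red cricket ball, 72 mm, in a black ring to the left of the rack's far end. Origin at its underside. Loose.
- ball1: Bystander: second red cricket ball, 72 mm, in a black ring to the left of the rack's far end. Origin at its underside. Loose.
- bails: Bystander: wooden plate 100 x 100 mm with four rosewood bails 111 mm long, 30 mm high overall, to the right of the rack's far end. Origin at its underside. Loose.
- oil: Bystander: amber bottle, 48 mm diameter, 100 mm high, to the right of the rack's far end. Origin at its underside. Loose.

How it is judged:
By the outcome, as a careful person would: the job done as asked, in the order asked, and still so for the second after the job is handed in, with the robot touching nothing.
It also fails if it takes over 48 s, if anything falls off the work surface, if the arm or the gripper's body presses on something with over 40 N, if the wrist force passes 120 N, or if a joint passes its speed limit or range.

## Robot

A 7-joint arm with a two-finger parallel gripper is mounted at the origin on the work surface. World frame = base frame: x ahead of the robot, y to its left, z up, the work surface at z = 0. Lengths are in mm, angles in degrees, forces in N, time in s.
With the tool pointing down it reaches from about 400 to 900 mm from the base axis. Payload 5.5 kg.
Tool frame: the origin (TCP) lies on the centre line of the jaws, within the pads' length; the fingertips stand ctrl.finger_overhang ahead of it and the grasp point (between the pads) lies 5 mm behind it (ctrl.finger_overhang is the distance from the TCP to the fingertips, in mm); y points along the fingers, x is the direction in which the jaws open and shut, and the axes are right-handed (so a half turn about y gives the same grasp; the last joint's range is limited). The gripper opens to 92 mm and grips with 3 to 60 N. Pads are 19 mm wide; open, the fingers measure 130 mm over their backs; the gripper's body (75 mm by 190 mm) begins 47 mm behind the grasp point.
Start: joints at [86.413, 28.699, -24.465, 88.831, 12.651, 65.22, -12.049], TCP at [208.076, -615.795, 240.729] pointing down, gripper open.
Joint ranges: [-164.97, 164.97], [-17.58, 116.51], [-87.97, 89.64], [11.32, 138.91], [-80.73, 260.73], [10.89, 115.49], [-147.41, 147.41]. Speed limits (degrees/s): [147.25, 147.25, 180, 180, 180, 180, 180].

## Interface

Orientations are given as [roll, pitch, yaw] about the fixed x, y, z axes, in that order (R = Rz(yaw) Ry(pitch) Rx(roll)).
In Python, from rig import ctrl gives the robot as it stands. The module is installed in compiled form; this text tells all that it offers.
- The arm moves only by the tool carry_out, never from a script. Its argument "commands" is a list of rows, each an object of numbers: "x", "y", "z": the shift along the world's x, y, z in mm; "wx", "wy", "wz": the turn, a rotation vector about the world's x, y, z in rad; "grip": the opening, from -1 (shut) to 1 (fully open). A call has 1 to 12 rows; each row shifts and turns the commanded pose from where the row before left it; what a row does not reach is not made up. A row lasts 1/8 s, in which the tool goes at most 62.5 mm and 10.7 degrees, less where a joint would pass 70% of its speed; a pose out of reach is approached as far as the arm can. A call is refused whole if a number of a shift passes 62.5 or a number of a turn 0.188, either way. A call with a gripper value outside its range is refused whole. The fingers move at their own pace and stop on an object; the grip force is fixed at half the most. Time passes only in rows, so rows that do not move let the fingers close. It gives the time, the measured TCP pose, the force and the opening at its end, in the units of the state.
- ctrl.read_state(): the state, without advancing time (a new reading comes with each control period).
- ctrl.camera(name): name is "side" or "top"; returns the picture (400x640x3 uint8, red, green, blue); there is no depth.
- ctrl.camera_model(name): a dict with "fx", "fy", "cx", "cy" (pixels), "cam_to_world" (4x4, takes a point from camera to world coordinates). Camera axes: x right, y down, z forward; pixel columns grow to the right and rows downward; lengths in mm; the calibration is good to about 2 mm. A picture is of the moment at which its call begins. camera_model takes no time and is no camera call.
- ctrl.close_job(): hands the job in, once; it reports no verdict.
The state is a dict: "t": time; "qpos": joint angles; "joint_vel": joint speeds; "joint_efforts": joint torques, N m; "tool_pos": TCP position; "ee_rot": TCP orientation; "wrist_force": force on the tool from outside, world axes, zero at the start; "moment": the same for the moment, N m; "width": finger opening in mm.
Only numpy, scipy, OpenCV 4.12 (cv2) and the standard library are available. Lean on these libraries where they do the work, as an engineer would, in place of code of your own. Each camera call takes 0.05 s, during which the arm holds its last target. There are 200 camera calls.

## Working session

There is one attempt and no reset: what is moved stays moved. The work goes in short steps, Python scripts to look and compute and a tool call to move; the robot and the scene stay as the last step left them, time stands still between calls to the robot, and variables do not carry over. Pictures are saved under pics/ and viewed, on a budget of 10 in all, crops included, one or two more only if the job needs it, and the job is handed in when it is done.

Besides the shell and the picture viewer there is one more tool, called after "Request:" by a JSON object that holds its "name" and its "arguments", one argument or row to a line. carry_out: Moves the arm, as the interface text tells. Its arguments: {"type":"object","properties":{"commands":{"type":"array","items":{"type":"object","properties":{"x":{"type":"number"},"y":{"type":"number"},"z":{"type":"number"},"wx":{"type":"number"},"wy":{"type":"number"},"wz":{"type":"number"},"grip":{"type":"number"}}}}},"required":["commands"]}

```bash
mkdir -p pics; python3 - <<'E'
from rig import ctrl
import cv2
for n in("top","side"):
    cv2.imwrite(f"pics/{n}0.png",ctrl.camera(n)[:,:,::-1])
    m=ctrl.camera_model(n);print(n,m)
s=ctrl.read_state();print(s,ctrl.finger_overhang)
E
```

```text
top {'fx': 418.45578629019985, 'fy': 418.45578629019985, 'cx': 321.00969291077786, 'cy': 204.58031520597828, 'cam_to_world': array([[ 1.56437884e-02, -9.97399617e-01,  7.03510891e-02,
         4.64890313e+02],
       [-9.99877523e-01, -1.56374034e-02,  6.41527519e-04,
        -9.83254497e+00],
       [ 4.60249059e-04, -7.03525086e-02, -9.97522086e-01,
         1.36998727e+03],
       [ 0.00000000e+00,  0.00000000e+00,  0.00000000e+00,
         1.00000000e+00]])}
side {'fx': 422.72968249693486, 'fy': 422.72968249693486, 'cx': 317.54120468314926, 'cy': 193.23099355747016, 'cam_to_world': array([[-9.19969134e-01, -3.00500598e-01,  2.51706541e-01,
         3.35331868e+02],
       [-3.91866940e-01,  6.88885220e-01, -6.09817559e-01,
         5.98282640e+02],
       [ 9.85362486e-03, -6.59648804e-01, -7.51509389e-01,
         8.58379754e+02],
       [ 0.00000000e+00,  0.00000000e+00,  0.00000000e+00,
         1.00000000e+00]])}
{'t': 0.1, 'qpos': array([ 86.41245364,  28.74772054, -24.45434523,  88.88419443,
        12.65124866,  65.21864308, -12.04771173]), 'joint_vel': array([-0.08462426,  0.0581678 , -0.09787205, -0.10961267,  0.07072529,
       -0.01232004, -0.00261329]), 'joint_efforts': array([-1.12524605e-02, -5.67866707e+01, -5.83811581e+00, -2.79909718e+01,
       -6.89184736e-02,  2.41470843e-02,  6.01626380e-05]), 'tool_pos': array([ 207.82660964, -615.26035462,  239.79932475]), 'ee_rot': array([-89.99654198,   0.09727306, -71.32790088]), 'wrist_force': array([ 0.20870533, -0.34972217, -0.30930782]), 'moment': array([ 0.05120445,  0.00983519, -0.02060054]), 'width': 91.73105097847791} 14.0
```

View pics/top0.png

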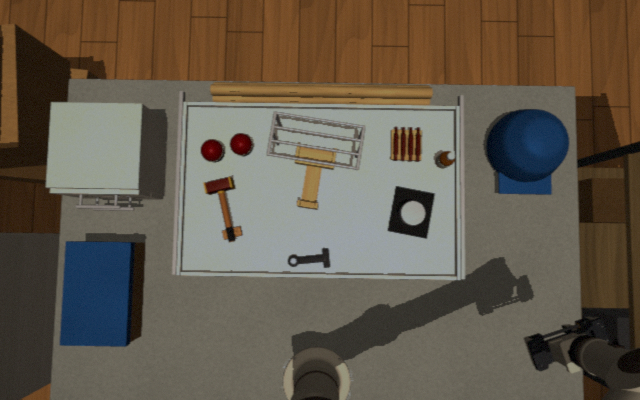

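View pics/side0.png

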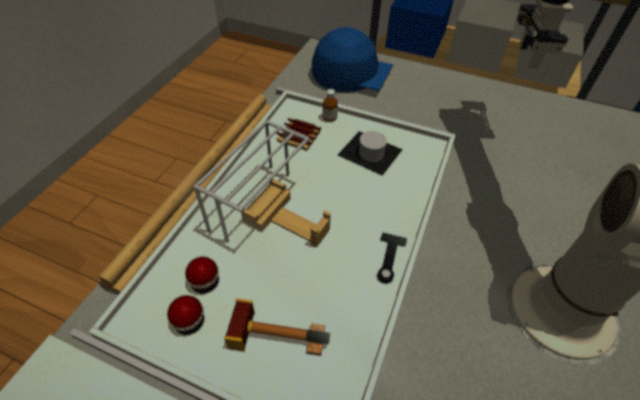

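Both views show the mallet to the left of the rack (top: head at about (219,185), butt at (232,237)). The rack is at about (313,180), the tin is on its right, and the wrench is in front at (310,259).

```bash
python3 - <<'E'
import cv2
a=cv2.imread("pics/top0.png")[100:250,190:380];cv2.imwrite("pics/top0c.png",cv2.resize(a,None,fx=4,fy=4,interpolation=cv2.INTER_CUBIC))
a=cv2.imread("pics/side0.png")[120:360,185:345];cv2.imwrite("pics/side0c.png",cv2.resize(a,None,fx=2.5,fy=2.5,interpolation=cv2.INTER_CUBIC))
E
```

```text
(no output)
```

View pics/top0c.png

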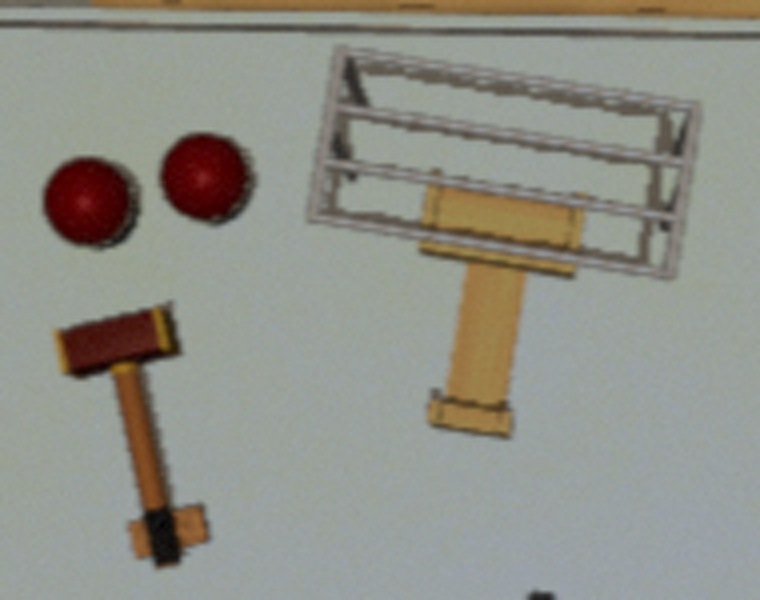

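View pics/side0c.png

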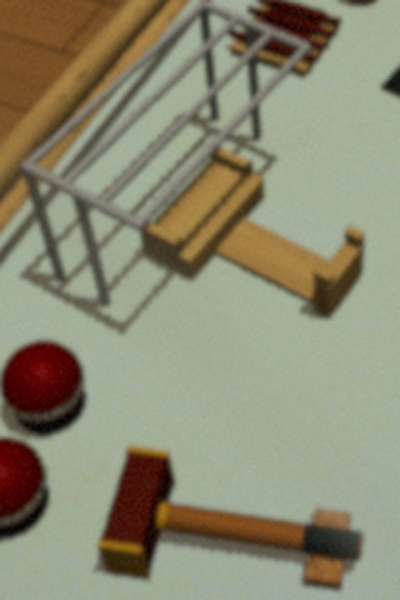

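```bash
cat >h.py <<'E'
import numpy as np
from rig import ctrl
from scipy.optimize import least_squares
M={n:ctrl.camera_model(n) for n in("top","side")}
def proj(n,P):
    m=M[n];T=np.linalg.inv(m["cam_to_world"]);p=np.atleast_2d(P)@T[:3,:3].T+T[:3,3]
    return np.c_[m["fx"]*p[:,0]/p[:,2]+m["cx"],m["fy"]*p[:,1]/p[:,2]+m["cy"]]
def fit(obs,z0,x0):
    # obs: (cam,local xyz,pixel)
    def f(v):
        c,s=np.cos(v[2]),np.sin(v[2]);r=[]
        for n,l,px in obs:
            r.append(proj(n,[v[0]+c*l[0]-s*l[1],v[1]+s*l[0]+c*l[1],z0+l[2]])[0]-px)
        return np.ravel(r)
    s=least_squares(f,x0,loss="soft_l1");return s.x,f(s.x).reshape(-1,2)
E
cat >m.py <<'E'
from h import *
t=lambda a,b:np.array([190+a/4,100+b/4]); s=lambda a,b:np.array([185+a/2.5,120+b/2.5])
R=[("top",(9,130,166),t(313,219)),("top",(9,-130,166),t(672,275)),("top",(132,130,166),t(340,50)),("top",(132,-130,166),t(697,105)),
("top",(82,64,50),t(430,186)),("top",(82,-64,50),t(583,197)),("top",(-100,33,67),t(431,392)),("top",(-100,-33,67),t(512,403)),
("side",(9,130,166),s(135,222)),("side",(9,-130,166),s(308,47)),("side",(132,130,166),s(27,165)),("side",(132,-130,166),s(203,8)),("side",(-109,-28,67),s(355,234))]
H=[("top",(30,42,28),t(66,376)),("top",(64,42,28),t(57,331)),("top",(64,-42,28),t(160,308)),("top",(30,-42,28),t(172,352)),
("top",(-136,0,0),t(168,567)),("top",(30,0,0),t(124,370)),
("side",(64,-42,28),s(128,450)),("side",(30,-42,28),s(168,455)),("side",(30,42,28),s(150,547)),("side",(64,42,28),s(103,545)),("side",(-136,0,0),s(358,544)),("side",(30,0,0),s(163,516))]
for o,z in((R,10),(H,38)):
    for k in("top","side",""):
        oo=[q for q in o if q[0].startswith(k)]
        v,r=fit(oo,z,[600,100,0]);print(k,v[:2].round(1),np.degrees(v[2]).round(2),np.abs(r).max().round(2))
    print(r.round(1).tolist())
E
python3 m.py
```

```text
top [664.9  17.7] -8.06 4.52
side [664.8  23.9] -9.06 1.58
 [665.4  20. ] -8.43 4.78
[[-0.7, -0.9], [-1.4, -0.4], [-0.2, 0.0], [-1.0, 0.6], [-0.8, -4.8], [0.8, -1.1], [-1.3, 1.3], [-0.5, 2.0], [1.8, -0.2], [-0.4, -0.8], [0.3, -0.6], [0.5, -2.4], [0.2, -2.0]]
top [566.2 302.8] 1093.58 0.88
side [566.6 308.5] 10815.64 3.2
 [566.6 306.7] 2534.98 3.46
[[-1.7, -0.1], [-1.8, 0.7], [-1.5, -0.1], [-2.0, -0.6], [-0.1, 0.3], [-0.9, -1.0], [1.3, -2.2], [1.5, -1.9], [-1.8, 1.3], [-0.3, -0.5], [3.5, -0.6], [-0.0, -1.0]]
```

Request:
{"name": "carry_out", "arguments": {
  "commands": [
    {"x": 20, "y": 20, "z": 4, "grip": 1},
    {"x": 30, "y": 32, "z": 4, "grip": 1},
    {"x": 30, "y": 32, "z": 4, "grip": 1},
    {"x": 30, "y": 32, "z": 4, "grip": 1},
    {"x": 30, "y": 32, "z": 4, "grip": 1},
    {"x": 30, "y": 32, "grip": 1},
    {"x": 30, "y": 32, "grip": 1},
    {"x": 30, "y": 32, "grip": 1},
    {"x": 30, "y": 32, "grip": 1},
    {"x": 15, "y": 40, "grip": 1},
    {"x": 10, "y": 45, "grip": 1},
    {"x": 5, "y": 45, "grip": 1}
  ]
}}

```text
invalid input at $.commands[0]: expected keys x, y, z, wx, wy, wz, grip
```

Request:
{"name": "carry_out", "arguments": {
  "commands": [
    {"x": 20, "y": 20, "z": 4, "wx": 0, "wy": 0, "wz": 0, "grip": 1},
    {"x": 30, "y": 32, "z": 4, "wx": 0, "wy": 0, "wz": 0, "grip": 1},
    {"x": 30, "y": 32, "z": 4, "wx": 0, "wy": 0, "wz": 0, "grip": 1},
    {"x": 30, "y": 32, "z": 4, "wx": 0, "wy": 0, "wz": 0, "grip": 1},
    {"x": 30, "y": 32, "z": 4, "wx": 0, "wy": 0, "wz": 0, "grip": 1},
    {"x": 30, "y": 32, "z": 0, "wx": 0, "wy": 0, "wz": 0, "grip": 1},
    {"x": 30, "y": 32, "z": 0, "wx": 0, "wy": 0, "wz": 0, "grip": 1},
    {"x": 30, "y": 32, "z": 0, "wx": 0, "wy": 0, "wz": 0, "grip": 1},
    {"x": 30, "y": 32, "z": 0, "wx": 0, "wy": 0, "wz": 0, "grip": 1},
    {"x": 15, "y": 40, "z": 0, "wx": 0, "wy": 0, "wz": 0, "grip": 1},
    {"x": 10, "y": 45, "z": 0, "wx": 0, "wy": 0, "wz": 0, "grip": 1},
    {"x": 5, "y": 45, "z": 0, "wx": 0, "wy": 0, "wz": 0, "grip": 1}
  ]
}}

```text
t: 1.6
tool_pos: [498.3, -208.0, 260.3]
ee_rot: [-90.0, 0.0, -71.3]
wrist_force: [0.8, 0.5, -0.3]
width: 91.6
```

Request:
{"name": "carry_out", "arguments": {
  "commands": [
    {"x": 5, "y": 42, "z": 0, "wx": 0, "wy": 0, "wz": -0.06, "grip": 1},
    {"x": 5, "y": 46, "z": 0, "wx": 0.015, "wy": -0.055, "wz": 0, "grip": 1},
    {"x": 5, "y": 46, "z": 0, "wx": 0.015, "wy": -0.055, "wz": 0, "grip": 1},
    {"x": 5, "y": 46, "z": 0, "wx": 0.015, "wy": -0.055, "wz": 0, "grip": 1},
    {"x": 5, "y": 46, "z": 0, "wx": 0.015, "wy": -0.055, "wz": 0, "grip": 1},
    {"x": 5, "y": 46, "z": 0, "wx": 0.015, "wy": -0.055, "wz": 0, "grip": 1},
    {"x": 6, "y": 46, "z": 0, "wx": 0.015, "wy": -0.055, "wz": 0, "grip": 1},
    {"x": 6, "y": 46, "z": 0, "wx": 0.015, "wy": -0.055, "wz": 0, "grip": 1},
    {"x": 6, "y": 46, "z": 0, "wx": 0.015, "wy": -0.055, "wz": 0, "grip": 1},
    {"x": 6, "y": 46, "z": 0, "wx": 0.015, "wy": -0.055, "wz": 0, "grip": 1},
    {"x": 6, "y": 46, "z": -20, "wx": 0.014, "wy": -0.06, "wz": 0, "grip": 1},
    {"x": 4, "y": 12, "z": -30, "wx": 0, "wy": 0, "wz": 0, "grip": 1}
  ]
}}

```text
t: 3.1
tool_pos: [560.3, 280.9, 220.7]
ee_rot: [-58.9, -0.2, -74.7]
wrist_force: [0.6, -1.2, -0.8]
width: 91.5
```

```bash
cat >st.py <<'E'
from h import *
from scipy.spatial.transform import Rotation as Ro
s=ctrl.read_state();R=Ro.from_euler("xyz",s["ee_rot"],degrees=True).as_matrix()
f=R[:,1];p=s["tool_pos"];print("t",s["t"],"tcp",p.round(1),"f",f.round(3),"lean",np.degrees(np.arccos(-f[2])).round(1),"xyaw",np.degrees(np.arctan2(R[1,0],R[0,0])).round(1),"xz",R[2,0].round(3),"grasp",(p-5*f).round(1),"F",s["wrist_force"].round(1),s["width"].round(1))
E
python3 st.py
```

```text
Traceback (most recent call last):
  File "st.py", line 4, in <module>
    f=R[:,1];p=s["tool_pos"];print("t",s["t"],"tcp",p.round(1),"f",f.round(3),"lean",np.degrees(np.arccos(-f[2])).round(1),"xyaw",np.degrees(np.arctan2(R[1,0],R[0,0])).round(1),"xz",R[2,0].round(3),"grasp",(p-5*f).round(1),"F",s["wrist_force"].round(1),s["width"].round(1))
                                                                                                                                                                                                                                                             ^^^^^^^^^^^^^^^^
AttributeError: 'float' object has no attribute 'round'
```

Request:
{"name": "carry_out", "arguments": {
  "commands": [
    {"x": 0, "y": 0, "z": -40, "wx": 0, "wy": 0, "wz": 0, "grip": 1},
    {"x": 0, "y": 0, "z": -40, "wx": 0, "wy": 0, "wz": 0, "grip": 1},
    {"x": 0, "y": 0, "z": -20, "wx": 0, "wy": 0, "wz": 0, "grip": 1},
    {"x": 0, "y": 0, "z": 0, "wx": 0, "wy": 0, "wz": 0, "grip": 1},
    {"x": 0, "y": 0, "z": 0, "wx": 0, "wy": 0, "wz": 0, "grip": 1}
  ]
}}

```text
t: 3.72
tool_pos: [559.5, 281.0, 145.0]
ee_rot: [-59.9, 0.3, -74.9]
wrist_force: [0.0, 0.2, 0.7]
width: 91.6
```

```bash
sed -i 's/s\["width"\].round(1)/s["width"]/' st.py; python3 st.py; python3 - <<'E'
from rig import ctrl
import cv2,numpy as np
a=ctrl.camera("top")[150:250,180:280,::-1];b=ctrl.camera("side")[230:370,200:360,::-1]
a=cv2.resize(a,(400,400),interpolation=2);b=cv2.resize(b,(400,350),interpolation=2)
b=cv2.copyMakeBorder(b,0,50,0,0,0);cv2.imwrite("pics/hov.png",np.hstack([a,b]))
E
```

```text
t 3.725 tcp [559.5 281.  145. ] f [ 0.483  0.134 -0.865] lean 30.1 xyaw -74.9 xz -0.004 grasp [557.  280.4 149.3] F [0.  0.2 0.7] 91.61616680530956
```

View pics/hov.png

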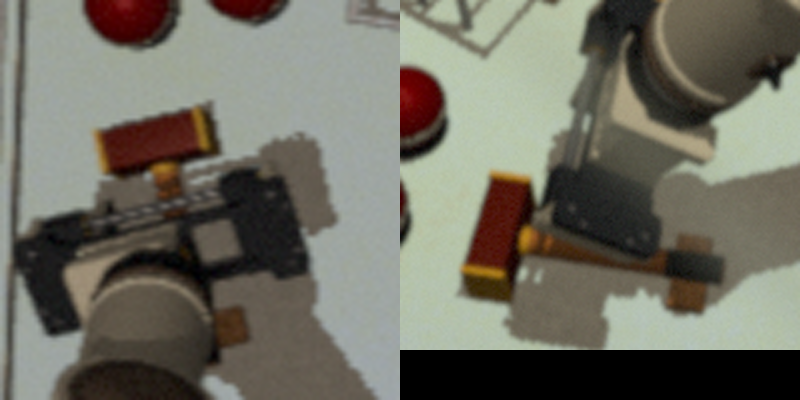

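The top view shows the gripper over the mallet's handle, with the head at about (155,140) in front of the fingers. The side view agrees. The rows fell short by about 25 mm in y and 35 mm in z, so I'll move on in smaller rows.

Request:
{"name": "carry_out", "arguments": {
  "commands": [
    {"x": 1, "y": 8, "z": 0, "wx": 0, "wy": 0, "wz": 0, "grip": 1},
    {"x": 1, "y": 8, "z": 0, "wx": 0, "wy": 0, "wz": 0, "grip": 1},
    {"x": 1, "y": 8, "z": -5, "wx": 0, "wy": 0, "wz": 0, "grip": 1},
    {"x": 1, "y": 0, "z": -15, "wx": 0, "wy": 0, "wz": 0, "grip": 1},
    {"x": 0, "y": 0, "z": -15, "wx": 0, "wy": 0, "wz": 0, "grip": 1},
    {"x": 0, "y": 0, "z": -15, "wx": 0, "wy": 0, "wz": 0, "grip": 1},
    {"x": 0, "y": 0, "z": 0, "wx": 0, "wy": 0, "wz": 0, "grip": 1},
    {"x": 0, "y": 0, "z": 0, "wx": 0, "wy": 0, "wz": 0, "grip": 1}
  ]
}}

```text
t: 4.82
tool_pos: [569.1, 308.0, 110.2]
ee_rot: [-61.8, -0.3, -75.1]
wrist_force: [-0.6, 0.2, 0.3]
width: 91.4
```

```bash
python3 st.py
```

```text
t 4.825 tcp [569.1 308.  110.2] f [ 0.457  0.117 -0.882] lean 28.2 xyaw -75.1 xz 0.005 grasp [566.8 307.4 114.6] F [-0.6  0.2  0.3] 91.43913791311442
```

```bash
python3 -c "
from rig import ctrl
print(ctrl.read_state()['qpos'].round(1))"
```

```text
[ -43.3   25.6    8.4  119.7   37.8   11.  -147.4]
```

Request:
{"name": "carry_out", "arguments": {
  "commands": [
    {"x": 0, "y": 0, "z": 30, "wx": 0, "wy": 0, "wz": 0, "grip": 1},
    {"x": -3, "y": 0, "z": 30, "wx": -0.042, "wy": 0.158, "wz": 0, "grip": 1},
    {"x": -3, "y": 0, "z": 30, "wx": -0.042, "wy": 0.158, "wz": 0, "grip": 1},
    {"x": 0, "y": 0, "z": 10, "wx": -0.042, "wy": 0.158, "wz": 0, "grip": 1},
    {"x": 0, "y": 0, "z": 0, "wx": 0, "wy": 0, "wz": 0.18, "grip": 1},
    {"x": 0, "y": 0, "z": 0, "wx": 0, "wy": 0, "wz": 0.18, "grip": 1},
    {"x": 0, "y": 0, "z": 0, "wx": 0, "wy": 0, "wz": 0.18, "grip": 1},
    {"x": 0, "y": 0, "z": 0, "wx": 0, "wy": 0, "wz": 0.18, "grip": 1},
    {"x": 0, "y": 0, "z": 0, "wx": 0, "wy": 0, "wz": 0.18, "grip": 1},
    {"x": 0, "y": 0, "z": 0, "wx": 0, "wy": 0, "wz": 0.18, "grip": 1},
    {"x": 0, "y": 0, "z": 0, "wx": 0, "wy": 0, "wz": 0.18, "grip": 1},
    {"x": 0, "y": 0, "z": 0, "wx": 0, "wy": 0, "wz": 0.18, "grip": 1}
  ]
}}

```text
t: 6.32
tool_pos: [567.2, 305.8, 199.5]
ee_rot: [-87.2, -1.0, 7.6]
wrist_force: [-0.3, -0.1, 0.3]
width: 91.9
```

```bash
echo 'print(s["qpos"].round(1))'>>st.py; python3 st.py
```

```text
t 6.325 tcp [567.2 305.8 199.5] f [ 0.011  0.051 -0.999] lean 3.0 xyaw 7.6 xz 0.018 grasp [567.1 305.5 204.5] F [-0.3 -0.1  0.3] 91.93109901119927
[ -2.1  32.4 -38.4  93.4  20.3  59.5 -38. ]
```

Request:
{"name": "carry_out", "arguments": {
  "commands": [
    {"x": 0, "y": 0, "z": 0, "wx": 0, "wy": 0, "wz": 0.18, "grip": 1},
    {"x": 0, "y": 0, "z": 0, "wx": 0, "wy": 0, "wz": 0.18, "grip": 1},
    {"x": 0, "y": 0, "z": 0, "wx": 0, "wy": 0, "wz": 0.18, "grip": 1},
    {"x": 0, "y": 0, "z": 0, "wx": 0, "wy": 0, "wz": 0.18, "grip": 1},
    {"x": 0, "y": 0, "z": 0, "wx": 0, "wy": 0, "wz": 0.18, "grip": 1},
    {"x": 0, "y": 0, "z": 0, "wx": 0, "wy": 0, "wz": 0.18, "grip": 1},
    {"x": 0, "y": 0, "z": 0, "wx": 0, "wy": 0, "wz": 0.18, "grip": 1},
    {"x": 0, "y": 0, "z": 0, "wx": 0, "wy": 0, "wz": 0.18, "grip": 1},
    {"x": 0, "y": 0, "z": 0, "wx": 0, "wy": 0, "wz": 0.18, "grip": 1},
    {"x": 0, "y": 0, "z": 0, "wx": 0, "wy": 0, "wz": 0.08, "grip": 1}
  ]
}}

```text
t: 7.58
tool_pos: [567.2, 305.8, 199.2]
ee_rot: [-87.1, -0.9, 104.9]
wrist_force: [-0.2, -0.8, -0.5]
width: 91.7
```

```bash
python3 st.py
```

```text
t 7.575 tcp [567.2 305.8 199.2] f [-0.052  0.003 -0.999] lean 3.0 xyaw 104.9 xz 0.016 grasp [567.5 305.8 204.1] F [-0.2 -0.8 -0.5] 91.66347563869283
[  7.8  43.3 -58.8  88.7  35.8  71.7  48.3]
```

Request:
{"name": "carry_out", "arguments": {
  "commands": [
    {"x": 0, "y": 0, "z": -5, "wx": 0.028, "wy": -0.115, "wz": 0, "grip": 1},
    {"x": 0, "y": 0, "z": -10, "wx": 0.028, "wy": -0.115, "wz": 0, "grip": 1},
    {"x": 0, "y": 0, "z": -10, "wx": 0.028, "wy": -0.115, "wz": 0, "grip": 1},
    {"x": 0, "y": 0, "z": -10, "wx": 0.028, "wy": -0.115, "wz": 0, "grip": 1},
    {"x": 0, "y": 0, "z": -10, "wx": 0.028, "wy": -0.115, "wz": 0, "grip": 1},
    {"x": -2, "y": 0, "z": -20, "wx": 0, "wy": 0, "wz": 0, "grip": 1},
    {"x": -2, "y": 0, "z": -20, "wx": 0, "wy": 0, "wz": 0, "grip": 1}
  ]
}}

```text
t: 8.45
tool_pos: [564.2, 305.4, 115.5]
ee_rot: [-120.5, -0.0, 105.0]
wrist_force: [1.0, 0.5, 0.4]
width: 91.7
```

```bash
python3 st.py
```

```text
t 8.45 tcp [564.2 305.4 115.5] f [ 0.49   0.131 -0.861] lean 30.5 xyaw 105.0 xz 0.0 grasp [561.8 304.8 119.8] F [1.  0.5 0.4] 91.677268664664
[ -3.6  29.9 -39.6 120.8  83.4  28.4  -3.9]
```

Request:
{"name": "carry_out", "arguments": {
  "commands": [
    {"x": 0, "y": 0, "z": -16, "wx": 0, "wy": 0, "wz": 0, "grip": 1},
    {"x": 0, "y": 0, "z": -16, "wx": 0, "wy": 0, "wz": 0, "grip": 1},
    {"x": 0, "y": 0, "z": -16, "wx": 0, "wy": 0, "wz": 0, "grip": 1},
    {"x": 0, "y": 0, "z": -16, "wx": 0, "wy": 0, "wz": 0, "grip": 1},
    {"x": 0, "y": 0, "z": -10, "wx": 0, "wy": 0, "wz": 0, "grip": 1},
    {"x": 0, "y": 0, "z": -6, "wx": 0, "wy": 0, "wz": 0, "grip": 1},
    {"x": 0, "y": 0, "z": 0, "wx": 0, "wy": 0, "wz": 0, "grip": 1}
  ]
}}

```text
t: 9.32
tool_pos: [564.2, 305.6, 35.0]
ee_rot: [-120.4, -0.1, 105.0]
wrist_force: [-0.7, 0.2, 0.5]
width: 91.9
```

```bash
python3 st.py;python3 - <<'E'
from rig import ctrl
import cv2,numpy as np
a=ctrl.camera("top")[150:250,180:280,::-1];b=ctrl.camera("side")[230:370,200:360,::-1]
a=cv2.resize(a,(400,400),interpolation=2);b=cv2.resize(b,(400,350),interpolation=2)
b=cv2.copyMakeBorder(b,0,50,0,0,0);cv2.imwrite("pics/g.png",np.hstack([a,b]))
E
```

```text
t 9.325 tcp [564.2 305.6  35. ] f [ 0.489  0.132 -0.863] lean 30.4 xyaw 105.0 xz 0.001 grasp [561.7 304.9  39.3] F [-0.7  0.2  0.5] 91.937897305971
[ -6.8  39.4 -35.9 121.6 103.9  30.3 -22.6]
```

View pics/g.png

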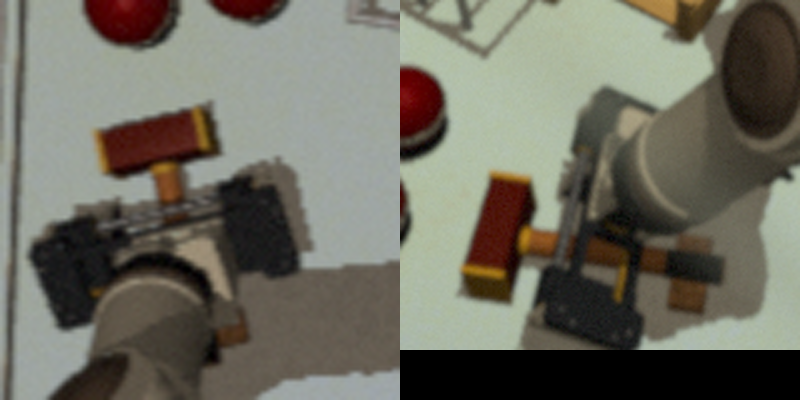

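The handle runs between the open fingers. The head is clear in front (top crop, about (155,140)) and the gripper body is clear of the butt, so I'll close.

Request:
{"name": "carry_out", "arguments": {
  "commands": [
    {"x": 0, "y": 0, "z": 0, "wx": 0, "wy": 0, "wz": 0, "grip": -1},
    {"x": 0, "y": 0, "z": 0, "wx": 0, "wy": 0, "wz": 0, "grip": -1},
    {"x": 0, "y": 0, "z": 0, "wx": 0, "wy": 0, "wz": 0, "grip": -1},
    {"x": 0, "y": 0, "z": 0, "wx": 0, "wy": 0, "wz": 0, "grip": -1},
    {"x": 0, "y": 0, "z": 0, "wx": 0, "wy": 0, "wz": 0, "grip": -1},
    {"x": 0, "y": 0, "z": 0, "wx": 0, "wy": 0, "wz": 0, "grip": -1},
    {"x": 0, "y": 0, "z": 0, "wx": 0, "wy": 0, "wz": 0, "grip": -1},
    {"x": 0, "y": 0, "z": 0, "wx": 0, "wy": 0, "wz": 0, "grip": -1}
  ]
}}

```text
t: 10.42
tool_pos: [563.9, 306.2, 35.1]
ee_rot: [-120.4, -0.1, 105.0]
wrist_force: [0.8, 0.6, -0.5]
width: 21.0
```

```bash
python3 st.py
```

```text
t 10.425 tcp [563.9 306.2  35.1] f [ 0.489  0.133 -0.862] lean 30.4 xyaw 105.0 xz 0.002 grasp [561.5 305.5  39.5] F [ 0.8  0.6 -0.5] 21.020001387255004
[ -6.8  39.4 -36.  121.6 103.9  30.2 -22.6]
```

Request:
{"name": "carry_out", "arguments": {
  "commands": [
    {"x": 0, "y": 0, "z": 6, "wx": 0, "wy": 0, "wz": 0, "grip": -1},
    {"x": 0, "y": 0, "z": 12, "wx": 0, "wy": 0, "wz": 0, "grip": -1},
    {"x": 0, "y": 0, "z": 18, "wx": 0, "wy": 0, "wz": 0, "grip": -1},
    {"x": 0, "y": 0, "z": 20, "wx": 0, "wy": 0, "wz": 0, "grip": -1},
    {"x": 0, "y": 0, "z": 20, "wx": 0, "wy": 0, "wz": 0, "grip": -1},
    {"x": 0, "y": 0, "z": 20, "wx": 0, "wy": 0, "wz": 0, "grip": -1},
    {"x": 0, "y": 0, "z": 12, "wx": 0, "wy": 0, "wz": 0, "grip": -1},
    {"x": 0, "y": 0, "z": 6, "wx": 0, "wy": 0, "wz": 0, "grip": -1},
    {"x": 0, "y": 0, "z": 0, "wx": 0, "wy": 0, "wz": 0, "grip": -1}
  ]
}}

```text
t: 11.55
tool_pos: [564.1, 305.5, 149.2]
ee_rot: [-120.4, -0.1, 104.9]
wrist_force: [-0.3, 0.7, -3.9]
width: 21.1
```

```bash
python3 st.py; sed -i '/(82,64,50)/s/("top",(82,64,50),t(430,186)),//' m.py; python3 m.py | head -3;python3 - <<'E'
from rig import ctrl
import cv2,numpy as np
a=ctrl.camera("top")[150:250,180:280,::-1];b=ctrl.camera("side")[190:350,190:350,::-1]
cv2.imwrite("pics/l.png",np.hstack([cv2.resize(x,(400,400),interpolation=2) for x in (a,b)]))
E
```

```text
t 11.55 tcp [564.1 305.5 149.2] f [ 0.489  0.131 -0.862] lean 30.4 xyaw 104.9 xz 0.001 grasp [561.6 304.8 153.5] F [-0.3  0.7 -3.9] 21.146647159669744
[ -2.   26.2 -41.3 119.9  73.5  28.5   5.2]
top [665.7  17.9] -8.13 1.87
side [664.8  23.9] -9.06 1.58
 [665.7  20.3] -8.48 2.39
```

View pics/l.png

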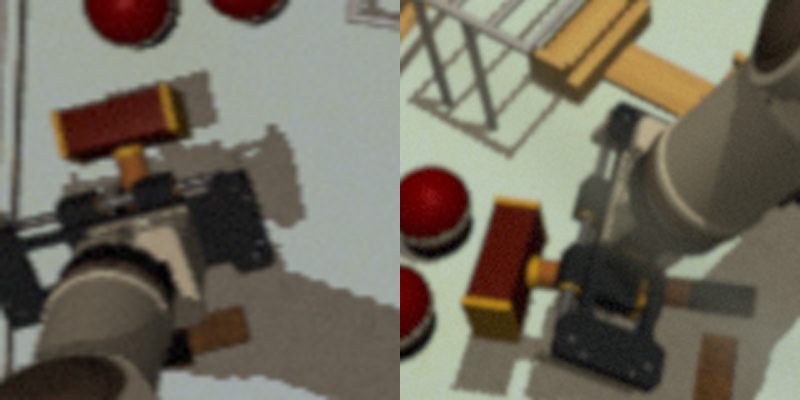

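The mallet is up and looks level: head top face at about (115,122) in the top crop, butt at about (352,300) in the side crop, clear of the prop. I'll check the grip offset and pitch against a projection.

```bash
python3 - <<'E'
from h import *
t=lambda a,b:np.array([180+(a+.5)/4-.5,150+(b+.5)/4-.5]); s=lambda a,b:np.array([190+(a+.5)/2.5-.5,190+(b+.5)/2.5-.5])
H=[("top",(30,42,28),t(65,161)),("top",(64,42,28),t(53,114)),("top",(64,-42,28),t(167,86)),("top",(30,-42,28),t(180,135)),
("side",(64,-42,28),s(97,200)),("side",(30,-42,28),s(143,205)),("side",(30,42,28),s(123,308)),("side",(64,42,28),s(66,300)),("side",(-136,0,0),s(354,300))]
from scipy.spatial.transform import Rotation as Ro
def f(v):
    R=Ro.from_euler("ZY",[v[3],v[4]],degrees=True).as_matrix()
    return np.ravel([proj(n,np.array(v[:3])+R@np.array(l,float))[0]-p for n,l,p in H])
r=least_squares(f,[566,306,153,15,0],loss="soft_l1");print(r.x.round(1));print(f(r.x).reshape(-1,2).round(1).tolist())
E
```

```text
[571.5 302.  141.   17.3  -3.8]
[[0.5, 0.2], [0.2, 0.6], [-0.2, -0.6], [-0.1, -1.5], [0.1, -1.0], [-0.2, -0.7], [-2.4, 0.3], [1.0, 1.0], [0.7, 0.4]]
```

Request:
{"name": "carry_out", "arguments": {
  "commands": [
    {"x": 0, "y": -8, "z": 0, "wx": 0, "wy": 0, "wz": -0.01, "grip": -1},
    {"x": 1, "y": -16, "z": 0, "wx": 0, "wy": 0, "wz": -0.03, "grip": -1},
    {"x": 2, "y": -24, "z": 0, "wx": 0, "wy": 0, "wz": -0.04, "grip": -1},
    {"x": 2, "y": -30, "z": 0, "wx": 0, "wy": 0, "wz": -0.04, "grip": -1},
    {"x": 2, "y": -30, "z": 0, "wx": 0, "wy": 0, "wz": -0.04, "grip": -1},
    {"x": 2, "y": -30, "z": 0, "wx": 0, "wy": 0, "wz": -0.04, "grip": -1},
    {"x": 2, "y": -30, "z": 0, "wx": 0, "wy": 0, "wz": -0.04, "grip": -1},
    {"x": 2, "y": -30, "z": 0, "wx": 0, "wy": 0, "wz": -0.05, "grip": -1},
    {"x": 2, "y": -30, "z": 0, "wx": 0, "wy": 0, "wz": -0.05, "grip": -1},
    {"x": 2, "y": -24, "z": 0, "wx": 0, "wy": 0, "wz": -0.04, "grip": -1},
    {"x": 2, "y": -14, "z": 0, "wx": 0, "wy": 0, "wz": -0.03, "grip": -1},
    {"x": 2, "y": -8, "z": 0, "wx": 0, "wy": 0, "wz": 0, "grip": -1}
  ]
}}

```text
t: 13.15
tool_pos: [585.5, 31.7, 149.2]
ee_rot: [-120.4, -0.1, 81.5]
wrist_force: [-0.6, 0.4, -3.2]
width: 21.4
```

Request:
{"name": "carry_out", "arguments": {
  "commands": [
    {"x": 0, "y": 0, "z": 0, "wx": 0, "wy": 0, "wz": 0, "grip": -1},
    {"x": 0, "y": 0, "z": 0, "wx": 0, "wy": 0, "wz": 0, "grip": -1}
  ]
}}

```text
t: 13.4
tool_pos: [585.2, 32.8, 149.1]
ee_rot: [-120.4, -0.1, 81.6]
wrist_force: [-0.4, -0.1, -2.4]
width: 21.5
```

```bash
python3 st.py;python3 - <<'E'
from rig import ctrl
import cv2,numpy as np
a=ctrl.camera("top")[130:230,260:360,::-1];b=ctrl.camera("side")[140:280,220:360,::-1]
cv2.imwrite("pics/s.png",np.hstack([cv2.resize(x,(400,400),interpolation=2) for x in (a,b)]))
E
```

```text
t 13.4 tcp [585.2  32.8 149.1] f [ 0.501 -0.073 -0.862] lean 30.4 xyaw 81.6 xz 0.002 grasp [582.7  33.2 153.5] F [-0.4 -0.1 -2.4] 21.453557207639193
[ 16.4  18.6 -31.7 127.5  71.9  20.5   4.5]
```

View pics/s.png

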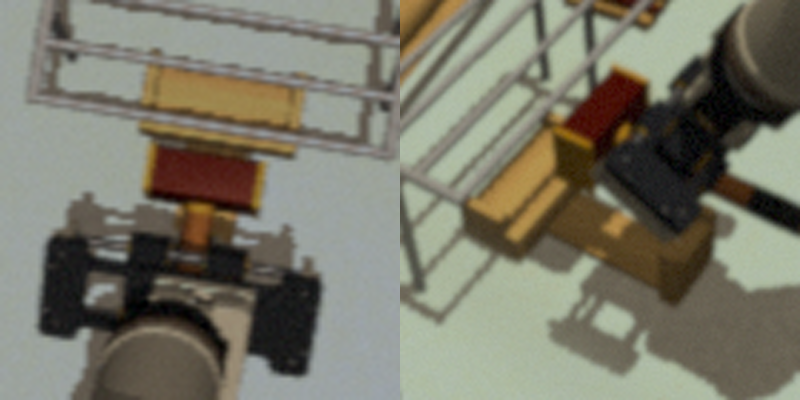

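The head is just in front of the front rod and parallel to it: top crop, head centre at about (207,175), block front edge from (140,128) to (296,150). I'll work out the offsets in the rack frame.

```bash
python3 - <<'E'
from h import *
def bp(n,px,z):
    m=M[n];T=m["cam_to_world"];d=T[:3,:3]@[(px[0]-m["cx"])/m["fx"],(px[1]-m["cy"])/m["fy"],1];return T[:3,3]+d*(z-T[2,3])/d[2]
def rack(P,v):
    c,s=np.cos(np.radians(v[2])),np.sin(np.radians(v[2]));d=P[:2]-v[:2];return np.array([c*d[0]+s*d[1],-s*d[0]+c*d[1]]).round(1)
v=(665.7,17.9,-8.13)
for z in(176,181):
  for q in((152,143),(265,157),(262,214),(147,195),(207,177)):
    print(z,q,rack(bp("top",(260+(q[0]+.5)/4-.5,130+(q[1]+.5)/4-.5),z),v))
for q,z in(((140,128),44),((296,150),44)): print("block",rack(bp("top",(260+(q[0]+.5)/4-.5,130+(q[1]+.5)/4-.5),z),v))
print("rods",[rack(bp("top",(260+(q[0]+.5)/4-.5,130+(q[1]+.5)/4-.5),176),v) for q in((33,97),(396,155))])
print(rack(np.array([582.7,33.2]),(665.7,20.3,-8.48)))
E
```

```text
176 (152, 143) [-10.4  41.1]
176 (265, 157) [ -7.7 -40.9]
176 (262, 214) [-48.8 -45.2]
176 (147, 195) [-48.2  38.6]
176 (207, 177) [-28.6  -1.9]
181 (152, 143) [-11.2  40.7]
181 (265, 157) [ -8.5 -40.9]
181 (262, 214) [-49.4 -45.2]
181 (147, 195) [-48.8  38.2]
181 (207, 177) [-29.3  -2.2]
block [20.4 63.2]
block [ 22.5 -62.8]
rods [array([  9.2, 131.2]), array([   8.5, -133.7])]
[-84.    0.5]
```

Request:
{"name": "carry_out", "arguments": {
  "commands": [
    {"x": 0, "y": 0, "z": -6, "wx": 0, "wy": 0, "wz": 0, "grip": -1},
    {"x": 0, "y": 0, "z": -10, "wx": 0, "wy": 0, "wz": 0, "grip": -1},
    {"x": 0, "y": 0, "z": -12, "wx": 0, "wy": 0, "wz": 0, "grip": -1},
    {"x": 0, "y": 0, "z": -12, "wx": 0, "wy": 0, "wz": 0, "grip": -1},
    {"x": 0, "y": 0, "z": -10, "wx": 0, "wy": 0, "wz": 0, "grip": -1},
    {"x": 0, "y": 0, "z": -6, "wx": 0, "wy": 0, "wz": 0, "grip": -1},
    {"x": 0, "y": 0, "z": 0, "wx": 0, "wy": 0, "wz": 0, "grip": -1}
  ]
}}

```text
t: 14.38
tool_pos: [584.8, 32.6, 92.6]
ee_rot: [-120.4, -0.1, 81.5]
wrist_force: [0.1, 0.6, -3.0]
width: 21.5
```

```bash
python3 st.py
```

```text
t 14.375 tcp [584.8  32.6  92.6] f [ 0.5   -0.073 -0.863] lean 30.4 xyaw 81.5 xz 0.002 grasp [582.3  33.   96.9] F [ 0.1  0.6 -3. ] 21.54430803479987
[ 11.8  25.3 -27.  129.   95.4  20.3 -18.8]
```

Request:
{"name": "carry_out", "arguments": {
  "commands": [
    {"x": 4, "y": 0, "z": 0, "wx": 0, "wy": 0, "wz": 0, "grip": -1},
    {"x": 8, "y": -1, "z": 0, "wx": 0, "wy": 0, "wz": 0, "grip": -1},
    {"x": 10, "y": -1, "z": 0, "wx": 0, "wy": 0, "wz": 0, "grip": -1},
    {"x": 10, "y": -1, "z": 0, "wx": 0, "wy": 0, "wz": 0, "grip": -1},
    {"x": 10, "y": -1, "z": 0, "wx": 0, "wy": 0, "wz": 0, "grip": -1},
    {"x": 10, "y": -2, "z": 0, "wx": 0, "wy": 0, "wz": 0, "grip": -1},
    {"x": 6, "y": -1, "z": 0, "wx": 0, "wy": 0, "wz": 0, "grip": -1},
    {"x": 0, "y": 0, "z": 0, "wx": 0, "wy": 0, "wz": 0, "grip": -1}
  ]
}}

```text
t: 15.38
tool_pos: [643.6, 24.6, 93.1]
ee_rot: [-120.4, -0.1, 81.4]
wrist_force: [0.9, -0.0, -4.0]
width: 21.0
```

```bash
python3 st.py
```

```text
t 15.375 tcp [643.6  24.6  93.1] f [ 0.501 -0.074 -0.862] lean 30.4 xyaw 81.4 xz 0.002 grasp [641.1  24.9  97.5] F [ 0.9 -0.  -4. ] 21.03157833853602
[ 12.   29.1 -25.4 121.5  86.9  20.   -7.1]
```

Request:
{"name": "carry_out", "arguments": {
  "commands": [
    {"x": 6, "y": 0, "z": 0, "wx": 0, "wy": 0, "wz": 0, "grip": -1},
    {"x": 6, "y": -1, "z": 0, "wx": 0, "wy": 0, "wz": 0, "grip": -1},
    {"x": 5, "y": -1, "z": 0, "wx": 0, "wy": 0, "wz": 0, "grip": -1},
    {"x": 0, "y": 0, "z": 0, "wx": 0, "wy": 0, "wz": 0, "grip": -1},
    {"x": 0, "y": 0, "z": 0, "wx": 0, "wy": 0, "wz": 0, "grip": -1}
  ]
}}

```text
t: 16.0
tool_pos: [660.0, 22.8, 93.0]
ee_rot: [-120.4, -0.1, 81.5]
wrist_force: [-0.5, -0.9, -2.8]
width: 21.2
```

```bash
python3 st.py;python3 - <<'E'
from rig import ctrl
import cv2,numpy as np
a=ctrl.camera("top")[110:210,260:360,::-1];b=ctrl.camera("side")[140:280,220:360,::-1]
cv2.imwrite("pics/e.png",np.hstack([cv2.resize(x,(400,400),interpolation=2) for x in (a,b)]))
E
```

```text
t 16.0 tcp [660.   22.8  93. ] f [ 0.501 -0.074 -0.862] lean 30.4 xyaw 81.5 xz 0.001 grasp [657.5  23.2  97.3] F [-0.5 -0.9 -2.8] 21.22628181496828
[ 12.4  30.3 -25.5 119.3  84.3  20.2  -3.6]
```

View pics/e.png

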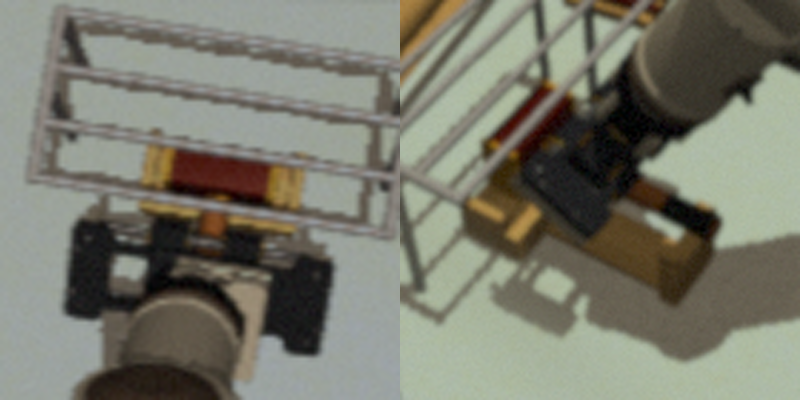

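The head is centred between the lips (top crop: head from 163 to 280, block from 142 to 303), and the side view shows the butt over the fork. I'll lower it.

Request:
{"name": "carry_out", "arguments": {
  "commands": [
    {"x": 0, "y": 0, "z": -4, "wx": 0, "wy": 0, "wz": 0, "grip": -1},
    {"x": 0, "y": 0, "z": -6, "wx": 0, "wy": 0, "wz": 0, "grip": -1},
    {"x": 0, "y": 0, "z": -5, "wx": 0, "wy": 0, "wz": 0, "grip": -1},
    {"x": 0, "y": 0, "z": -4, "wx": 0, "wy": 0, "wz": 0, "grip": -1},
    {"x": 0, "y": 0, "z": -2, "wx": 0, "wy": 0, "wz": 0, "grip": -1},
    {"x": 0, "y": 0, "z": 0, "wx": 0, "wy": 0, "wz": 0, "grip": -1},
    {"x": 0, "y": 0, "z": 0, "wx": 0, "wy": 0, "wz": 0, "grip": -1}
  ]
}}

```text
t: 16.98
tool_pos: [660.3, 22.8, 72.3]
ee_rot: [-120.4, -0.1, 81.5]
wrist_force: [0.2, -1.0, -3.8]
width: 21.5
```

Request:
{"name": "carry_out", "arguments": {
  "commands": [
    {"x": 0, "y": 0, "z": -2, "wx": 0, "wy": 0, "wz": 0, "grip": -1},
    {"x": 0, "y": 0, "z": 0, "wx": 0, "wy": 0, "wz": 0, "grip": -1}
  ]
}}

```text
t: 17.23
tool_pos: [660.1, 22.7, 70.1]
ee_rot: [-120.4, -0.1, 81.5]
wrist_force: [-0.9, -0.0, -3.8]
width: 21.3
```

Request:
{"name": "carry_out", "arguments": {
  "commands": [
    {"x": 0, "y": 0, "z": -2, "wx": 0, "wy": 0, "wz": 0, "grip": -1},
    {"x": 0, "y": 0, "z": 0, "wx": 0, "wy": 0, "wz": 0, "grip": -1}
  ]
}}

```text
t: 17.48
tool_pos: [660.4, 22.8, 69.1]
ee_rot: [-120.5, -0.1, 81.5]
wrist_force: [-5.7, -0.2, 5.8]
width: 21.4
```

Request:
{"name": "carry_out", "arguments": {
  "commands": [
    {"x": 0, "y": 0, "z": -1, "wx": 0, "wy": 0, "wz": 0, "grip": -1},
    {"x": 0, "y": 0, "z": 0, "wx": 0, "wy": 0, "wz": 0, "grip": -1}
  ]
}}

```text
t: 17.73
tool_pos: [660.4, 22.8, 69.0]
ee_rot: [-120.6, -0.0, 81.5]
wrist_force: [-12.3, -1.5, 14.3]
width: 21.5
```

```bash
python3 st.py;python3 - <<'E'
from rig import ctrl
import cv2,numpy as np
a=ctrl.camera("top")[110:210,260:360,::-1];b=ctrl.camera("side")[140:280,220:360,::-1]
cv2.imwrite("pics/d.png",np.hstack([cv2.resize(x,(400,400),interpolation=2) for x in (a,b)]))
E
```

```text
t 17.725 tcp [660.4  22.8  69. ] f [ 0.503 -0.075 -0.861] lean 30.6 xyaw 81.5 xz 0.001 grasp [657.9  23.2  73.3] F [-12.3  -1.5  14.3] 21.544693010566952
[ 11.2  32.9 -24.2 119.7  93.5  20.2 -12.6]
```

View pics/d.png

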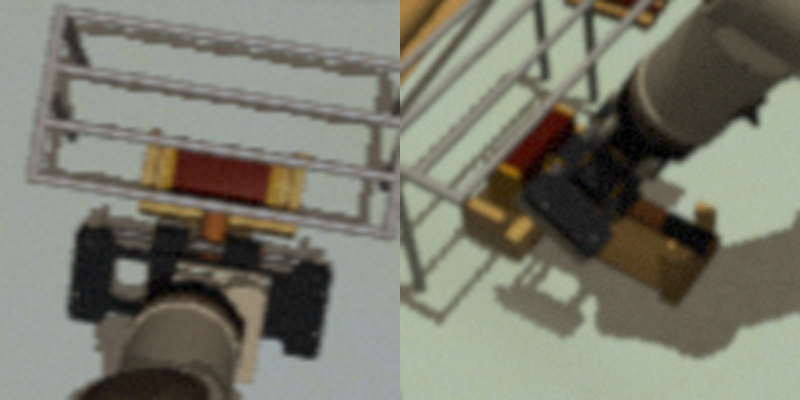

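The head sits between the lips and the butt lies below the prong tops (side crop, about (690,225)). Upward contact force is 14 N, so I'll ease the load off a little and release.

Request:
{"name": "carry_out", "arguments": {
  "commands": [
    {"x": 0, "y": 0, "z": 1, "wx": 0, "wy": 0, "wz": 0, "grip": -1},
    {"x": 0, "y": 0, "z": 0, "wx": 0, "wy": 0, "wz": 0, "grip": -1}
  ]
}}

```text
t: 18.08
tool_pos: [660.5, 22.8, 69.1]
ee_rot: [-120.5, -0.1, 81.5]
wrist_force: [-8.4, -0.8, 9.0]
width: 21.3
```

Request:
{"name": "carry_out", "arguments": {
  "commands": [
    {"x": 0, "y": 0, "z": 0, "wx": 0, "wy": 0, "wz": 0, "grip": 0},
    {"x": 0, "y": 0, "z": 0, "wx": 0, "wy": 0, "wz": 0, "grip": 0.3},
    {"x": 0, "y": 0, "z": 0, "wx": 0, "wy": 0, "wz": 0, "grip": 0.3},
    {"x": 0, "y": 0, "z": 0, "wx": 0, "wy": 0, "wz": 0, "grip": 0.3},
    {"x": 0, "y": 0, "z": 0, "wx": 0, "wy": 0, "wz": 0, "grip": 0.3}
  ]
}}

```text
t: 18.7
tool_pos: [660.2, 22.8, 68.1]
ee_rot: [-120.4, -0.1, 81.5]
wrist_force: [0.0, 0.9, -0.0]
width: 58.9
```

```bash
python3 st.py
```

```text
t 18.7 tcp [660.2  22.8  68.1] f [ 0.501 -0.074 -0.862] lean 30.4 xyaw 81.5 xz 0.001 grasp [657.7  23.1  72.4] F [ 0.   0.9 -0. ] 58.8535603616399
[ 11.3  33.  -24.2 119.6  93.1  20.1 -12.3]
```

Released with zero force. Next I'll back out along the handle and upwards.

Request:
{"name": "carry_out", "arguments": {
  "commands": [
    {"x": -4, "y": 0.6, "z": 4, "wx": 0, "wy": 0, "wz": 0, "grip": 0.3},
    {"x": -8, "y": 1.2, "z": 8, "wx": 0, "wy": 0, "wz": 0, "grip": 0.3},
    {"x": -10, "y": 1.5, "z": 10, "wx": 0, "wy": 0, "wz": 0, "grip": 0.3},
    {"x": -12, "y": 1.8, "z": 12, "wx": 0, "wy": 0, "wz": 0, "grip": 0.3},
    {"x": -14, "y": 2, "z": 14, "wx": 0, "wy": 0, "wz": 0, "grip": 0.3},
    {"x": -14, "y": 2, "z": 14, "wx": 0, "wy": 0, "wz": 0, "grip": 0.3},
    {"x": -14, "y": 2, "z": 14, "wx": 0, "wy": 0, "wz": 0, "grip": 0.3},
    {"x": -14, "y": 2, "z": 20, "wx": 0, "wy": 0, "wz": 0, "grip": 0.3},
    {"x": -14, "y": 2, "z": 20, "wx": 0, "wy": 0, "wz": 0, "grip": 0.3},
    {"x": -14, "y": 2, "z": 20, "wx": 0, "wy": 0, "wz": 0, "grip": 0.3},
    {"x": -10, "y": 2, "z": 20, "wx": 0, "wy": 0, "wz": 0, "grip": 0.3},
    {"x": 0, "y": 0, "z": 10, "wx": 0, "wy": 0, "wz": 0, "grip": 0.3}
  ]
}}

```text
t: 20.2
tool_pos: [531.2, 42.2, 235.7]
ee_rot: [-120.5, 0.0, 81.5]
wrist_force: [1.3, -0.3, 0.0]
width: 59.4
```

Request:
{"name": "carry_out", "arguments": {
  "commands": [
    {"x": -10, "y": -30, "z": 20, "wx": 0, "wy": 0, "wz": 0, "grip": 0.3},
    {"x": -10, "y": -30, "z": 20, "wx": 0, "wy": 0, "wz": 0, "grip": 0.3},
    {"x": -10, "y": -30, "z": 20, "wx": 0, "wy": 0, "wz": 0, "grip": 0.3},
    {"x": -5, "y": -30, "z": 10, "wx": 0, "wy": 0, "wz": 0, "grip": 0.3},
    {"x": 0, "y": -20, "z": 0, "wx": 0, "wy": 0, "wz": 0, "grip": 0.3},
    {"x": 0, "y": 0, "z": 0, "wx": 0, "wy": 0, "wz": 0, "grip": 0.3}
  ]
}}

```text
t: 20.95
tool_pos: [498.5, -92.3, 299.2]
ee_rot: [-120.3, 0.0, 81.3]
wrist_force: [0.4, 0.3, 0.2]
width: 60.0
```

```bash
python3 st.py;python3 - <<'E'
from rig import ctrl
import cv2,numpy as np
a=ctrl.camera("top")[110:210,260:360,::-1];b=ctrl.camera("side")[140:280,220:360,::-1]
cv2.imwrite("pics/f.png",np.hstack([cv2.resize(x,(400,400),interpolation=2) for x in (a,b)]))
E
```

```text
t 20.95 tcp [498.5 -92.3 299.2] f [ 0.499 -0.077 -0.863] lean 30.3 xyaw 81.3 xz -0.0 grasp [496.  -91.9 303.5] F [0.4 0.3 0.2] 60.01517532964755
[ 34.5  -8.  -25.1 128.9  -7.1  28.1  95.3]
```

View pics/f.png

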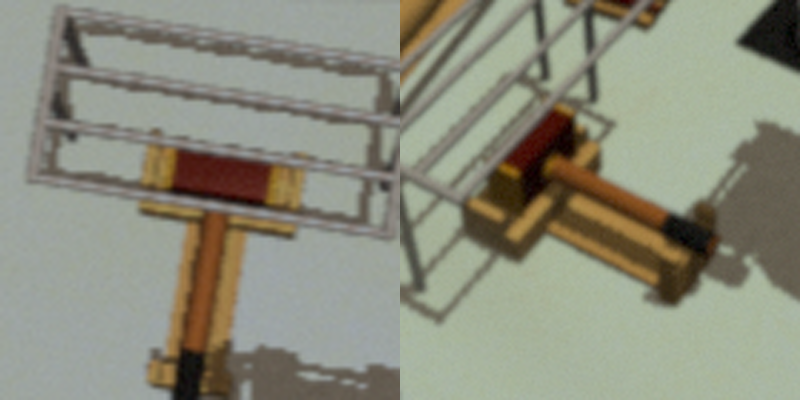

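The mallet rests properly: head on the block between the lips (top crop 165–280, block 142–303), and butt in the fork at about (190,375). The gripper is well clear and touching nothing.

```bash
python3 - <<'E'
from rig import ctrl
import numpy as np,cv2
a=ctrl.camera("top")[:,:,::-1].astype(int);b=cv2.imread("pics/top0.png").astype(int)
d=np.abs(a-b).max(2)
for n,(x,y) in dict(ball0=(212,150),ball1=(241,144),bails=(406,144),oil=(445,158),tin=(412,213),wrench=(310,259)).items(): print(n,(d[y-14:y+15,x-14:x+15]>60).sum())
print(ctrl.close_job())
E
```

```text
ball0 0
ball1 0
bails 0
oil 0
tin 0
wrench 263
the job is handed in; nothing more can be done
None
```

The mallet is in the cradle, and I handed the job in at about 21 s. I gripped it roughly 5–7 mm behind its balance point with the gripper leaned back 30°. I carried it in level under the shelf, lowered it until it touched, let go and backed out.

**Mallet:** The last picture shows the head on the block between the lips and the butt in the fork. The wrist force was about 0 N with the gripper clear. The highest wrist force in my readings was about 19 N, while setting the mallet down.

**Other kit:** The before-and-after top views show no change at the balls, bails, oil and tin. The wrench area does differ (263 pixels). The arm or its shadow probably covers that spot, since the gripper never went low near the wrench, but I did not look at that picture to confirm it.

**Problems and disagreements:**
- **First approach:** it ran into joint limits above the mallet, before touching anything. I turned the gripper half round and approached again.
- **Camera positions:** the two cameras disagreed by about 6 mm sideways, so I used the average.
- **Mallet tilt:** one fit after the lift gave about 4° of tilt with the head up, but its height was also 12 mm off. The pictures looked level.

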